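Show the failed surge cartridge to the inspection camera

ROBOT

A 6-joint arm with a two-finger parallel gripper is mounted at the origin on the work surface. World frame = base frame: x ahead of the robot, y to its left, z up, the work surface at z = 0. Lengths are in m, angles in rad, forces in N, time in s.
With the tool pointing down it reaches from about 0.4 to 0.925 m from the base axis. Payload 3.4 kg.
Tool frame: the origin (TCP) lies midway between the tips of the shut fingers; the grasp point (between the pads) lies 19 mm behind it; x points along the fingers, y is the direction in which the jaws open and shut, and the axes are right-handed (so a half turn about x gives the same grasp; the last joint's range is limited). The gripper opens to 85 mm and grips with 20 to 120 N. Pads are 22 mm wide; open, the fingers measure 114 mm over their backs; the gripper's body (76 mm by 85 mm) begins 54 mm behind the grasp point. The pads swing forward as they close: fully open they stand 13 mm farther back than shut.
Start: joints at [-1.365, 0.307, 1.506, -0, 1.328, -0.073], TCP at [0.158, -0.553, 0.231] pointing down, gripper open.
Joint ranges: [-3.12, 3.12], [-1.05, 2.28], [0.14, 2.33], [-1.42, 4.57], [0.1, 2.73], [-2.68, 2.68]. Speed limits (rad/s): [2.57, 2.57, 3.14, 3.14, 3.14, 3.14].

INTERFACE

Orientations are given as a unit quaternion [x, y, z, w].
In Python, from cell import env gives the robot as it stands.
- The arm moves only by the tool send_rows, never from a script. Its argument "deltas" is text: rows parted by semicolons, each of 7 numbers parted by spaces: the shift along the tool's x, y, z in cm, then the turn, a rotation vector about the tool's x, y, z in rad, then the closure, from -1 (fully open) to 1 (shut). A call has 1 to 20 rows; each row shifts and turns the commanded pose from where the row before left it, along the tool's axes as they then stand; what a row does not reach is not made up. A row lasts 1/10 s, in which the tool goes at most 50 mm and 8.59 degrees, less where a joint would pass 70% of its speed; a pose out of reach is approached as far as the arm can. A call is refused whole if a number of a shift passes 5 or a number of a turn 0.15, either way. A call with a gripper value outside its range is refused whole. The fingers move at their own pace and stop on an object; "grip_force" is the grip in N (left out, the last holds). Time passes only in rows, so rows that do not move let the fingers close. It gives the time, the measured TCP pose, the force and the opening at its end, in the units of the state.
- env.get_obs(): the state, without advancing time (a new reading comes with each control period).
- env.read_camera(name): name is "side" or "top" or "wrist"; returns a dict with "color" (400x640x3 uint8, red, green, blue), "depth" (400x640 float32, m along the optical axis (not along the pixel's ray), 0 where there is no reading), "fx", "fy", "cx", "cy" (pixels), "extrinsics" (4x4, takes a point from world to camera coordinates). Camera axes: x right, y up, looking along -z (the intrinsics and any distortion apply to the point x, -y, -z); pixel columns grow to the right and rows downward; lengths in m; the calibration is good to about 2 mm. A picture is of the moment at which its call begins.
- env.close_job(): hands the job in, once; it reports no verdict.
The state is a dict: "t": time; "qpos": joint angles; "dq": joint speeds; "joint_torque": joint torques, N m; "tool_pos": TCP position; "orientation": TCP orientation; "force": force on the tool from outside, world axes, zero at the start; "moment": the same for the moment, N m; "opening": finger opening in m.
Only numpy, scipy, OpenCV 4.12 (cv2) and the standard library are available. Lean on these libraries where they do the work, as an engineer would, in place of code of your own. Each camera call takes 0.05 s, during which the arm holds its last target. There are 200 camera calls.

TASK

Lift the loose white cover off its pins on the grey control box, set it down flat (no dropping) in the middle of the blue mat and let go. Then pull out the red-topped cartridge and hold it up to the inspection camera, its red window centred on the lens's line of sight 15 cm from the glass, square to the lens - which looks a little downwards, so lean the cartridge back to match - and upright in its view. Finish still holding it there, steady; leave the green cartridge in its socket, do not touch the camera, and leave the bottle and jar alone.

Things in the scene. Friction and masses are not known exactly. Their poses are not given: they have to be found in the camera images.
- box: Grey open-topped box, fixed, 160 (x) x 170 (y) x 75 mm high, walls 5 mm. Origin: centre of underside; z up. Brass pins 6 mm thick rise 10 mm above the rim at (67, 72) and (-67, -72) mm. Inside, black sockets 27 x 54 mm at x = -25 and +25, y = 0, tops 17 mm above the shelf; cartridges stand loosely in them (1.5 mm play, no catch), undersides 8 mm above the shelf. Position and yaw vary.
- cover: Loose white plate 170 (x) x 180 (y) x 4 mm on the box's rim (underside 75 mm above the shelf), 11 mm holes over the pins; 0.13-0.25 kg. Hides the cartridges until lifted straight up. Origin: centre of the plate's underside, z up. In the middle of its top a solid black block handle, 60 mm long (x), 14 mm wide (y), from 4 to 34 mm above the origin.
- red_cartridge: White block 18 (x) x 45 (y) x 56 mm high, 0.06-0.13 kg, red top, red square window on one broad face, the +x face. Origin: centre of underside. Upright in either socket (varies), axes parallel to the box's, window to the box's +x, top 64 mm above the shelf (11 below the rim). Grip its narrow sides (45 mm apart, along y): over 50 mm free beside each, up to the box wall.
- red_window (a point): Centre of the red window (26 x 26 mm) on the cartridge's +x face: at (9.5, 0, 28) mm in the cartridge's frame.
- green_cartridge: The good cartridge, same as the red one but with green top and window, in the other socket; it stays there.
- mat: Square blue mat, 220 x 220 x 3 mm, fixed on the shelf to the robot's left of the box. Origin: centre of its underside.
- stand: Inspection camera's stand, fixed: dark round foot 100 mm across, steel post 16 mm thick up to 0.30 m. Origin: on the shelf straight below the front glass, 50 mm in front (-x) of the foot and post. Position and yaw vary; at yaw 0 the camera looks to -x, towards the robot.
- lens: Camera head: black housing 50 x 64 x 50 mm, round silver lens barrel 38 mm across. Origin: centre of the front glass, 0.29 m above the shelf, 50 mm before the post. It looks along this frame's -x, tipped 25 degrees below level; z is the picture's up, y is level. The window belongs at (-150, 0, 0) mm in this frame, cartridge axes parallel to and pointing the same way as this frame's.
- spray_bottle: Turquoise spray bottle, 76 mm across, 235 mm high, a bystander. Origin: centre of its underside.
- jar: Closed, empty clear jar with red lid, 82 mm across, 128 mm high, a bystander. Origin: centre of its underside.

How it is judged:
On the way, in this order (a step that is already met when the one before it is completed fails the run):
1. the cover lies flat on the mat, let go (horizontal distance between cover and mat below 0.05 m and height (world z) of cover below 0.01 m and angle between cover's own z axis and vertical below 0.08 rad and contact force between the fingers and cover below 0.1 N), for 0.2 s.
2. the red cartridge is lifted clear of the box in the fingers, the cover still on the mat (all of step 1 and contact force between the fingers and red_cartridge above 1 N and contact force between red_cartridge and box below 0.1 N and contact force between red_cartridge and cover below 0.1 N and contact force between red_cartridge and mat below 0.1 N and contact force between red_cartridge and stand below 0.1 N and contact force between red_cartridge and green_cartridge below 0.1 N and height (world z) of red_cartridge above 0.1 m), for 0.2 s.
At the end, for the whole second after the job is handed in: Cover flat, still and released, centre within 50 mm of the mat's. Red cartridge held by the fingers alone, steady, over 120 mm up; window centre 120-180 mm from the glass, within 20 mm of the line of sight across and up-down, facing the lens square and upright in its view within 0.2 rad (all of step 1 and linear speed of each of cover, red_cartridge below 0.02 m/s and contact force between the fingers and red_cartridge above 1 N and contact force between red_cartridge and box below 0.1 N and contact force between red_cartridge and cover below 0.1 N and contact force between red_cartridge and mat below 0.1 N and contact force between red_cartridge and stand below 0.1 N and contact force between red_cartridge and green_cartridge below 0.1 N and height (world z) of red_cartridge above 0.12 m and x of red_window in the frame of lens between -0.18 and -0.12 m and y of red_window in the frame of lens between -0.02 and 0.02 m and z of red_window in the frame of lens between -0.02 and 0.02 m and angle between the x axis of red_cartridge and the x axis of lens, either way round below 0.2 rad and angle between the z axis of red_cartridge and the z axis of lens, either way round below 0.2 rad and x of lens in the frame of red_cartridge above 0.1 m and z of red_cartridge in the frame of lens below 0 m and angular speed of red_cartridge below 0.15 rad/s); the arm keeps its last pose, push and grip.
It fails at once if the cover is dropped (falls free faster than 0.6 m/s, about 2 cm) (contact force between the fingers and cover below 0.1 N and linear speed of cover above 0.6 m/s).
It fails at once if the green cartridge is pulled from its socket or moved more than 15 mm (distance of green_cartridge from where it was at the start of the episode above 0.015 m or angle between green_cartridge's own z axis and vertical above 0.3 rad).
It fails at once if the camera or its stand is touched (contact force between stand and anything else above 1 N).
It fails at once if the spray bottle is moved more than 30 mm or tipped (distance of spray_bottle from where it was at the start of the episode above 0.03 m or angle between spray_bottle's own z axis and vertical above 0.3 rad).
It fails at once if the jar is moved more than 30 mm or tipped (distance of jar from where it was at the start of the episode above 0.03 m or angle between jar's own z axis and vertical above 0.3 rad).
It also fails if it takes over 54 s, if anything falls off the work surface, if the arm or the gripper's body presses on something with over 40 N, if the wrist force passes 120 N, or if a joint passes its speed limit or range.

## Working session

There is one attempt and no reset: what is moved stays moved. The work goes in short steps, Python scripts to look and compute and a tool call to move; the robot and the scene stay as the last step left them, time stands still between calls to the robot, and variables do not carry over. Pictures are saved under pics/ and viewed, about 8 in all and at most 12, crops included, and the job is handed in when it is done.

Besides the shell and the picture viewer there is one more tool, called after "Request:" by a JSON object that holds its "api" and its "payload". send_rows: Moves the arm, as the interface text tells. Its arguments: {"type":"object","properties":{"deltas":{"type":"string"},"grip_force":{"type":"number"}},"required":["deltas"]}

```bash
mkdir -p pics; ls
python3 - <<'E'
from cell import env
import cv2,numpy as np
o=env.get_obs();print({k:np.round(v,3) for k,v in o.items()})
ims=[]
for n in("top","side"):
    c=env.read_camera(n);np.savez(f"{n}0.npz",**c)
    print(n,c["fx"],c["cx"],c["cy"],np.round(c["extrinsics"],3).tolist(),[k for k in c])
    cv2.imwrite(f"pics/{n}0.png",c["color"][:,:,::-1])
E
```

```text
pics
{'t': np.float64(0.0), 'qpos': array([-1.366,  0.308,  1.508, -0.   ,  1.328, -0.073]), 'dq': array([ 0.002, -0.002,  0.   ,  0.001,  0.001, -0.001]), 'joint_torque': array([ 1.0000e-03, -4.5755e+01, -2.5191e+01, -0.0000e+00,  1.3000e-02,
        0.0000e+00]), 'tool_pos': array([ 0.158, -0.552,  0.23 ]), 'orientation': array([-0.7  , -0.099,  0.7  , -0.098]), 'force': array([ 0.34 , -0.501,  0.422]), 'moment': array([ 0.008, -0.019, -0.006]), 'opening': np.float64(0.086)}
top 438.76777555229853 310.4584122578852 201.65929181131682 [[0.023, -0.999, 0.038, 0.017], [0.995, 0.027, 0.097, -0.619], [-0.098, 0.036, 0.995, -0.999], [0.0, 0.0, 0.0, 1.0]] ['color', 'depth', 'fx', 'fy', 'cx', 'cy', 'extrinsics']
side 425.7934591241405 329.0011705466747 197.50837870276163 [[0.913, -0.408, 0.001, -0.54], [0.264, 0.592, 0.761, -0.349], [-0.311, -0.695, 0.648, -0.817], [0.0, 0.0, 0.0, 1.0]] ['color', 'depth', 'fx', 'fy', 'cx', 'cy', 'extrinsics']
```

View pics/top0.png

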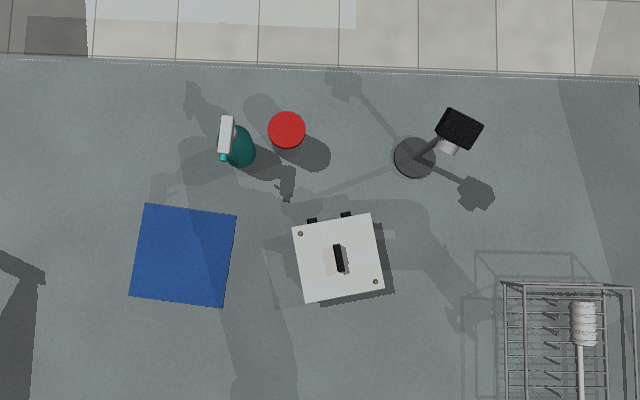

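View pics/side0.png

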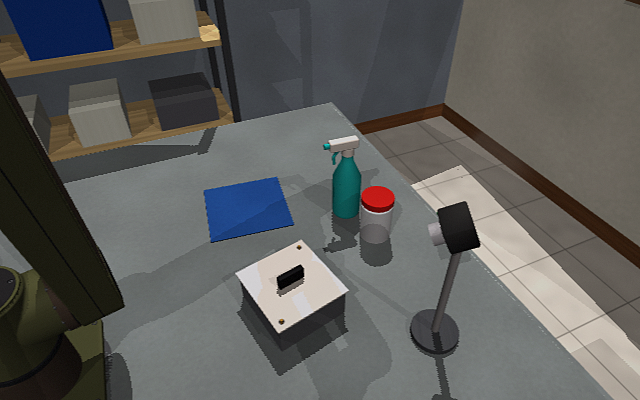

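The top view shows the cover centred near (339,258) with its handle and pins, mat near (183,255), bottle (238,145), jar (287,130), stand foot (414,158) and camera head (459,128) with its barrel end near (447,147). The side view shows the same objects with the head at (459,228) and the barrel at (436,232).

```bash
cat > h.py <<'E'
import numpy as np,cv2
def load(n): return dict(np.load(n))
def cloud(c):
    d=c["depth"];v,u=np.indices(d.shape)
    p=np.stack([(u-c["cx"])/c["fx"]*d,-(v-c["cy"])/c["fy"]*d,-d],-1)
    R=c["extrinsics"][:3,:3];t=c["extrinsics"][:3,3]
    w=(p-t)@R; w[d==0]=np.nan; return w
def proj(c,P):
    q=np.atleast_2d(P)@c["extrinsics"][:3,:3].T+c["extrinsics"][:3,3]
    return np.c_[c["cx"]-c["fx"]*q[:,0]/q[:,2],c["cy"]+c["fy"]*q[:,1]/q[:,2]]
def rect(P):
    (c,s,a)=cv2.minAreaRect((P[:,:2]*1000).astype(np.float32)); return np.round(c,1),np.round(s,1),round(a,1)
E
python3 - <<'E'
from h import *
for n in("top","side"):
    c=load(n+"0.npz");W=cloud(c);x,y,z=np.moveaxis(W,-1,0);C=c["color"].astype(int);r,g,b=np.moveaxis(C,-1,0)
    print(n,"table z",np.nanmedian(z[(abs(x-.45)<.05)&(abs(y-.2)<.3)]))
    def rep(nm,m):
        m=cv2.morphologyEx(m.astype(np.uint8),cv2.MORPH_OPEN,np.ones((3,3)))
        k,l,st,_=cv2.connectedComponentsWithStats(m)
        if k<2: print(nm,"none");return
        m=l==1+np.argmax(st[1:,4]);P=W[m];print(nm,len(P),rect(P),"z",np.nanmedian(P[:,2]).round(4));return P
    near=(x>.3)&(x<1.1)&(abs(y)<.6)
    rep("mat",(b>r+60)&(b>g+40)&near&(z<.03))
    rep("cover",near&(z>.068)&(z<.09)&(r>150)&(abs(y+.05)<.2))
    rep("handle",near&(z>.1)&(z<.125)&(x<.75)&(y<.05))
    rep("foot",near&(z>.004)&(z<.03)&(r<90)&(x>.7)&(y<-.1))
    rep("jar",near&(r>150)&(g<60)&(z>.11))
    P=rep("head",near&(z>.24)&(y<-.1))
    rep("bottle",near&(z>.06)&(g>r+40)&(b>r+40))
    m=near&(z>.2)&(y<-.1)&(r>115)
    print("barrel",rect(W[m]),np.nanmean(W[m],0),np.argwhere(m).mean(0),m.sum())
    m=near&(z>.03)&(z<.25)&(y<-.1)&(x>.72)&(z<.2); print("post",m.sum(),rect(W[m]) if m.sum() else 0)
    v0,u0=(100,425) if n=="top" else (190,410)
    im=c["color"][v0:v0+80,u0:u0+80,::-1];cv2.imwrite(f"pics/c_{n}.png",cv2.resize(im,(400,400),interpolation=cv2.INTER_CUBIC))
a=np.hstack([cv2.imread(f"pics/c_{n}.png") for n in("top","side")]);cv2.imwrite("pics/heads.png",a)
E
```

```text
top table z 0.0017849958512993237
mat 8735 (array([487.9, 329.5]), array([220.1, 218.9]), 83.4) z 0.0021
cover 5784 (array([492.4, -28.6]), array([169.8, 179.8]), 11.9) z 0.0782
handle 441 (array([ 372.5, -491. ]), array([132.3, 144.8]), 90.0) z 0.1117
foot 1053 (array([ 743.2, -216.8]), array([100.2,  85.8]), 89.5) z 0.0135
jar 1026 (array([764.7,  92.4]), array([76.1, 77.5]), 1.9) z 0.1275
head 1498 (array([ 719.3, -208.7]), array([64.6, 76.8]), 65.1) z 0.328
bottle 481 (array([728.3, 184.4]), array([34.2, 64.9]), 77.9) z 0.1386
barrel (array([ 693.9, -194. ]), array([30.7, 18.1]), 62.9) [ 0.69454395 -0.19363809  0.30820462] [146.61413043 446.90217391] 184
post 195 (array([ 734.8, -213.5]), array([15.9,  8.1]), 32.8)
side table z 0.004193092455983554
mat 4058 (array([484.5, 329.4]), array([222.6, 219. ]), 83.2) z 0.0029
cover 4892 (array([491. , -27.7]), array([171. , 180.7]), 12.1) z 0.0789
handle 216 (array([490.2, -28.6]), array([59.2, 16.8]), 13.5) z 0.1081
foot 1316 (array([ 742.2, -217.2]), array([100.5,  84.4]), 89.9) z 0.0137
jar 541 (array([761.6,  92.9]), array([78.9, 75.8]), 59.0) z 0.1279
head 1868 (array([ 719., -210.]), array([65.4, 79.1]), 63.2) z 0.3229
bottle 1036 (array([723.4, 189.4]), array([43.5, 72.3]), 56.1) z 0.1238
barrel (array([ 719. , -210.1]), array([57.1, 79.2]), 63.1) [ 0.69734986 -0.20520335  0.31173871] [228.24175824 440.83516484] 182
post 479 (array([ 732.1, -220. ]), array([ 9.8, 15.8]), 39.4)
```

View pics/heads.png

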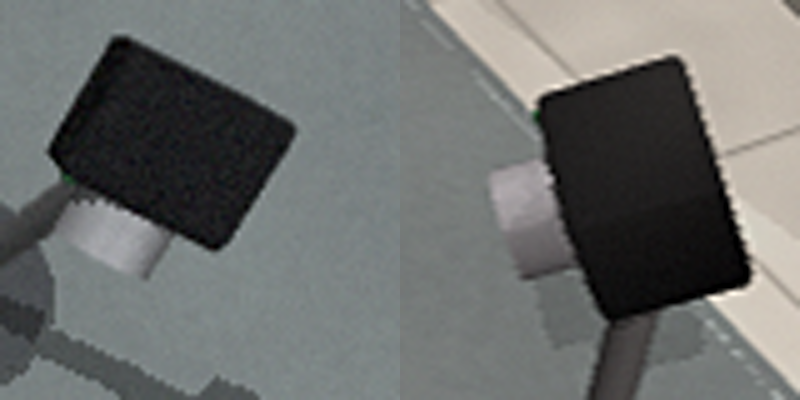

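The crops show the black housing with the silver barrel pointing towards −x/+y (left and down in the top view). The housing edges give a yaw of about −26°.

```bash
cat >> h.py <<'E'
from scipy.spatial.transform import Rotation as Ro
def down(yaw,flip=1):  # tool x down, tool y = flip*(box y at yaw)
    y=flip*np.array([-np.sin(yaw),np.cos(yaw),0]);x=np.array([0,0,-1.]);return np.c_[x,y,np.cross(x,y)]
def go(o,p,R):
    R0=Ro.from_quat(o["orientation"]).as_matrix()
    print("tool shift cm",np.round(R0.T@(np.array(p)-o["tool_pos"])*100,2),"rotvec",np.round(Ro.from_matrix(R0.T@R).as_rotvec(),3))
E
python3 - <<'E'
from cell import env
from h import *
from scipy.optimize import least_squares
o=env.get_obs();print(Ro.from_quat(o["orientation"]).as_matrix().round(3))
for f in(1,-1): go(o,[.4915,-.028,.20],down(np.radians(12),f))
for n in("top","side"):
    c=load(n+"0.npz");W=cloud(c);x,y,z=np.moveaxis(W,-1,0);r=c["color"][:,:,0]
    m=(z>.008)&(z<.02)&(r<90)&(x>.65)&(x<.85)&(y<-.1)&(y>-.3);P=W[m][:,:2]
    h=cv2.convexHull((P*1000).astype(np.float32))[:,0]
    s=least_squares(lambda q:np.hypot(*(h-q).T)-50,[740,-217],loss="soft_l1");print(n,s.x,np.abs(s.fun).mean())
    m=(z>.22)&(r<80)&(x>.62)&(x<.8)&(y<-.12)&(y>-.3);Q=W[m]
    # box fit of housing: centre + yaw, lens frame tilt 25
    def res(q):
        R=Ro.from_euler("ZY",[q[3],-np.radians(25)]).as_matrix()
        l=np.abs((Q-q[:3])@R)-[.025,.032,.025]
        return np.linalg.norm(np.maximum(l,0),axis=1)+np.minimum(l.max(1),0)
    for perm in (1,):
        s=least_squares(res,[.72,-.208,.3,-.46],loss="soft_l1",f_scale=.003);R=Ro.from_euler("ZY",[s.x[3],-np.radians(25)]).as_matrix()
        print("housing",s.x,np.degrees(s.x[3]),np.abs(s.fun).mean(),"xaxis",R[:,0])
E
```

```text
[[-0.     0.275 -0.961]
 [ 0.002 -0.961 -0.275]
 [-1.    -0.002 -0.   ]]
tool shift cm [  3.13 -41.21 -46.48] rotvec [-3.072e+00 -3.000e-03 -0.000e+00]
tool shift cm [  3.13 -41.21 -46.48] rotvec [ 0.069 -0.     0.002]
top [ 736.97227441 -217.36318661] 0.5970434194573638
housing [ 0.72786459 -0.21328903  0.30791    -0.4431299 ] -25.38947276299155 0.0009797000112737213 xaxis [ 0.81877122 -0.38859682  0.42261826]
side [ 735.37227074 -217.18327369] 0.7020973231236799
housing [ 0.7258932  -0.2118243   0.30740528 -0.4496083 ] -25.76065821410572 0.003795627267367936 xaxis [ 0.81623657 -0.39389296  0.42261826]
```

Run:
```python
from h import *
c=load("top0.npz");W=cloud(c);print(proj(c,[.158,-.552,.23]))
P=W[280:,495:];P=P[np.isfinite(P[...,0])];P=P[P[:,2]>.03];print(P.min(0),P.max(0),np.percentile(P,[5,50,95],axis=0))
v=P[P[:,2]>.2];print(len(v),v.min(0),v.max(0))
```

```text
[[627.07415579 449.49340982]]
[ 0.18033217 -0.67449733  0.03000593] [ 0.44501083 -0.42303436  0.11919687] [[ 0.21400175 -0.66973489  0.03391256]
 [ 0.35061652 -0.58755827  0.07101062]
 [ 0.442943   -0.42771058  0.11377349]]Traceback (most recent call last):
  File "<stdin>", line 4, in <module>
    return umr_minimum(a, axis, None, out, keepdims, initial, where)
ValueError: zero-size array to reduction operation minimum which has no identity
```

Request:
{"api": "send_rows", "payload": {"deltas": "0 -1 -1.1 0 0 0 -1;0 -2 -2.3 0 0 0 -1;0 -2.6 -2.9 0 0 0 -1;0 -2.6 -2.9 0 0 0 -1;0 -2.6 -2.9 0 0 0 -1;0 -2.6 -2.9 0 0 0 -1;0 -2.6 -2.9 0 0 0 -1;0 -2.6 -2.9 0 0 0 -1;0 -2.6 -2.9 0 0 0 -1;0 -2.6 -2.9 0 0 0 -1;0 -2.6 -2.9 0 0 0 -1;0 -2.6 -2.9 0 0 0 -1;0 -2.6 -2.9 0 0 0 -1;0 -2.6 -2.9 0 0 0 -1;0 -2.6 -2.9 0 0 0 -1;0 -2.6 -2.9 0 0 0 -1;0 -2 -2.4 0.035 0 0 -1;0.5 0 0 0.035 0 0 -1;0 0 0 0 0 0 -1;0 0 0 0 0 0 -1", "grip_force": 50}}

```text
t: 2.1
tool_pos: [0.4893, -0.0266, 0.226]
orientation: [-0.703, -0.074, 0.704, -0.074]
force: [-0.8, 0.5, -0.8]
opening: 0.0853
```

Run:
```python
from cell import env
from h import *
o=env.get_obs();print(o["tool_pos"],o["force"])
c=env.read_camera("wrist");W=cloud(c);z=W[...,2];print(np.round(c["extrinsics"],3).tolist())
m=((z>.1)&(z<.12)).astype(np.uint8);k,l,st,_=cv2.connectedComponentsWithStats(m)
for i in range(1,k):
    if st[i,4]>150: P=W[l==i];print(st[i],rect(P),np.nanmedian(P[:,2]))
cv2.imwrite("pics/w1.png",c["color"][:,:,::-1])
go(o,[.4915,-.028,.12],down(np.radians(12),-1))
```

```text
[ 0.4893068  -0.02658942  0.22602937] [-0.82700236  0.48804396 -0.81650495]
[[0.208, -0.978, 0.001, -0.127], [0.927, 0.197, -0.32, -0.408], [0.312, 0.067, 0.948, -0.527], [0.0, 0.0, 0.0, 1.0]]
[318 155  16  65 964] (array([492. , -27.1]), array([59.2, 13.4]), 12.6) 0.10914075563739026
[622 375  18  25 206] (array([ 329.3, -426.6]), array([39. ,  7.1]), 3.2) 0.11187523619831549
tool shift cm [10.6   0.19 -0.2 ] rotvec [0.001 0.001 0.   ]
```

View pics/w1.png

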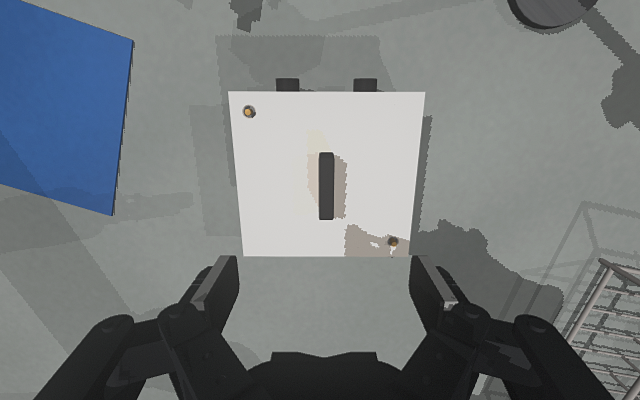

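The wrist view shows the cover square to the fingers: handle at (326,186), pins at (249,112) and (393,242). Depth puts the handle at (0.492, −0.027, top 0.109), which agrees with the top-view estimate.

Request:
{"api": "send_rows", "payload": {"deltas": "1.5 0.1 -0.2 0 0 0 -1;2 0 0 0 0 0 -1;2.5 0 0 0 0 0 -1;2.5 0 0 0 0 0 -1;2.5 0 0 0 0 0 -1;1.5 0 0 0 0 0 -1;1 0 0 0 0 0 -1;0.7 0 0 0 0 0 -1;0 0 0 0 0 0 -1;0 0 0 0 0 0 1;0 0 0 0 0 0 1;0 0 0 0 0 0 1;0 0 0 0 0 0 1;0 0 0 0 0 0 1;0 0 0 0 0 0 1;0 0 0 0 0 0 1;0 0 0 0 0 0 1;0 0 0 0 0 0 1;0 0 0 0 0 0 1"}}

```text
t: 4.05
tool_pos: [0.4929, -0.0277, 0.0848]
orientation: [0.704, 0.074, -0.703, 0.074]
force: [-0.8, 0.2, 5.6]
opening: 0.0132
```

Request:
{"api": "send_rows", "payload": {"deltas": "-0.3 0 0 0 0 0 1;-0.5 0 0 0 0 0 1;-0.8 0 0 0 0 0 1;-1 0 0 0 0 0 1;-1 0 0 0 0 0 1;-1 0 0 0 0 0 1;-1 0 0 0 0 0 1;-0.8 0 0 0 0 0 1;-0.3 0 0 0 0 0 1;0 0 0 0 0 0 1;0 0 0 0 0 0 1"}}

```text
t: 5.15
tool_pos: [0.4922, -0.0276, 0.1511]
orientation: [-0.703, -0.074, 0.703, -0.074]
force: [-0.2, -0.0, -2.6]
opening: 0.0132
```

Run:
```python
from cell import env
from h import *
o=env.get_obs();print(o["tool_pos"],o["force"],o["moment"],o["opening"])
c=env.read_camera("side");W=cloud(c);x,y,z=np.moveaxis(W,-1,0);m=(c["color"].min(-1)>140)&(z>.1)&(z<.2)&(abs(x-.49)<.13)&(abs(y+.03)<.13)
P=W[m];A=np.c_[P[:,:2],np.ones(len(P))];print("plane",np.linalg.lstsq(A,P[:,2],rcond=None)[0],rect(P),np.median(P[:,2]))
go(o,[.488,.329,o["tool_pos"][2]],Ro.from_quat(o["orientation"]).as_matrix())
```

```text
[ 0.49222179 -0.02763811  0.1510707 ] [-0.15680458 -0.03472643 -2.56054855] [-0.04076685  0.02217231 -0.02533875] 0.013235852412473421
plane [-0.00095296  0.00023139  0.14564821] (array([490.5, -28.1]), array([171.7, 182.1]), 12.3) 0.14515733854295787
tool shift cm [  0.   -34.98  -6.98] rotvec [0. 0. 0.]
```

Request:
{"api": "send_rows", "payload": {"deltas": "0 -0.5 -0.1 0 0 0 1;0 -1 -0.2 0 0 0 1;0 -1.5 -0.3 0 0 0 1;0 -2 -0.4 0 0 0 1;0 -2.5 -0.5 0 0 0 1;0 -2.5 -0.5 0 0 0 1;0 -2.5 -0.5 0 0 0 1;0 -2.5 -0.5 0 0 0 1;0 -2.5 -0.5 0 0 0 1;0 -2.5 -0.5 0 0 0 1;0 -2.5 -0.5 0 0 0 1;0 -2.5 -0.5 0 0 0 1;0 -2.5 -0.5 0 0 0 1;0 -2.5 -0.5 0 0 0 1;0 -2 -0.4 0 0 0 1;0 -1.5 -0.3 0 0 0 1;0 -1 -0.2 0 0 0 1;0 -0.5 -0.1 0 0 0 1;0 0 0 0 0 0 1;0 0 0 0 0 0 1"}}

```text
t: 7.2
tool_pos: [0.4883, 0.3285, 0.1512]
orientation: [-0.703, -0.073, 0.703, -0.074]
force: [-0.1, -0.4, -3.0]
opening: 0.0126
```

Request:
{"api": "send_rows", "payload": {"deltas": "0.5 0 0 0 0 0 1;1 0 0 0 0 0 1;1.5 0 0 0 0 0 1;1.5 0 0 0 0 0 1;1.5 0 0 0 0 0 1;1.5 0 0 0 0 0 1;1.5 0 0 0 0 0 1;1.5 0 0 0 0 0 1;1 0 0 0 0 0 1;0.7 0 0 0 0 0 1;0.5 0 0 0 0 0 1;0.4 0 0 0 0 0 1;0.3 0 0 0 0 0 1;0.1 0 0 0 0 0 1;0 0 0 0 0 0 1;0 0 0 0 0 0 1"}}

```text
t: 8.8
tool_pos: [0.4887, 0.3294, 0.0167]
orientation: [0.703, 0.074, -0.703, 0.074]
force: [-1.3, 0.3, -1.9]
opening: 0.0132
```

Request:
{"api": "send_rows", "payload": {"deltas": "0.1 0 0 0 0 0 1;0.1 0 0 0 0 0 1;0.1 0 0 0 0 0 1;0 0 0 0 0 0 1"}}

```text
t: 9.2
tool_pos: [0.4884, 0.3292, 0.0132]
orientation: [-0.703, -0.074, 0.703, -0.074]
force: [-1.0, -0.6, -2.7]
opening: 0.013
```

Request:
{"api": "send_rows", "payload": {"deltas": "0.1 0 0 0 0 0 1;0.1 0 0 0 0 0 1;0 0 0 0 0 0 1"}}

```text
t: 9.5
tool_pos: [0.4885, 0.3293, 0.0128]
orientation: [0.703, 0.074, -0.703, 0.074]
force: [-3.1, -0.3, 7.4]
opening: 0.013
```

Request:
{"api": "send_rows", "payload": {"deltas": "0 0 0 0 0 0 -0.3;0 0 0 0 0 0 -1;0 0 0 0 0 0 -1;0 0 0 0 0 0 -1;0 0 0 0 0 0 -1;0 0 0 0 0 0 -1;-1 0 0 0 0 0 -1;-2 0 0 0 0 0 -1;-3 0 0 0 0 0 -1;-4 0 0 0 0 0 -1;-4 0 0 0 0 0 -1;-4 0 0 0 0 0 -1;-2 0 0 0 0 0 -1;0 0 0 0 0 0 -1"}}

```text
t: 10.9
tool_pos: [0.4906, 0.3305, 0.2162]
orientation: [0.706, 0.075, -0.7, 0.072]
force: [0.3, -0.4, -0.0]
opening: 0.0852
```

Run:
```python
from cell import env
from h import *
o=env.get_obs();print(o["tool_pos"],o["force"],o["opening"])
ims=[]
for n in("side","top"):
    c=env.read_camera(n);W=cloud(c);x,y,z=np.moveaxis(W,-1,0);m=(c["color"].min(-1)>140)&(z>-.01)&(z<.03)&(abs(x-.49)<.15)&(abs(y-.33)<.15)
    P=W[m];A=np.c_[P[:,:2],np.ones(len(P))]
    if len(P)>50: print(n,"plane",np.linalg.lstsq(A,P[:,2],rcond=None)[0],rect(P),np.median(P[:,2]))
    np.savez(n+"1.npz",**c); r,g,b=np.moveaxis(c["color"].astype(int),-1,0)
    box=(abs(x-.492)<.07)&(abs(y+.028)<.07)
    for nm,m in(("red",(r>g+60)&(r>b+60)&box),("green",(g>r+40)&(g>b+20)&box)):
        P=W[m&(z>.057)]
        if len(P)>10: print(n,nm,len(P),rect(P),np.nanmedian(P[:,2]))
    ims.append(c["color"][:,:,::-1])
cv2.imwrite("pics/both1.png",np.hstack([ims[0][180:360,200:380].repeat(2,0).repeat(2,1),ims[1][180:360,250:430].repeat(2,0).repeat(2,1)]))
```

```text
[0.49064036 0.33054424 0.21623941] [ 0.31768637 -0.39752951 -0.02280086] 0.0852052693030111
side plane [-0.00115221 -0.00165538  0.00798289] (array([490., 316.]), array([185.7, 239.2]), 7.6) 0.006898599388250914
side red 91 (array([466.8, -33.4]), array([15.9, 34.9]), 10.4) 0.06444908886908177
side green 84 (array([515.1, -22.5]), array([15.8, 34.1]), 10.8) 0.06412061463596291
top plane [ 0.00027787 -0.00061091  0.00608588] (array([500., 311.]), array([184.5, 222.7]), 12.5) 0.0060811961248299195
top red 98 (array([467.9, -33.5]), array([14.5, 33.8]), 11.4) 0.06391824010054659
top green 101 (array([517.2, -23.2]), array([14.6, 34.3]), 11.5) 0.06380510103575159
```

View pics/both1.png

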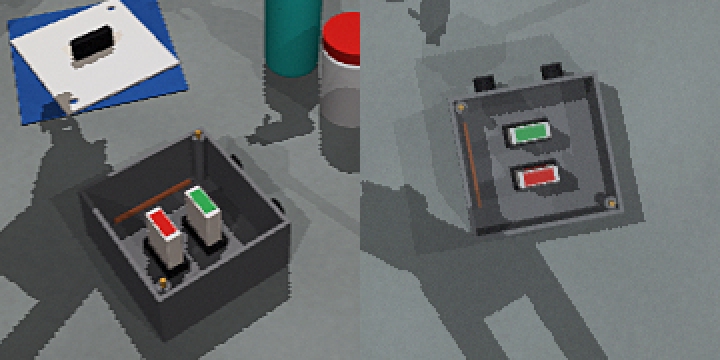

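The picture shows the cover flat on the mat, and in the open box the red cartridge nearer the robot and the green one farther away, both in their sockets.

Run:
```python
from cell import env
from h import *
o=env.get_obs();go(o,[.4674,-.0333,.17],down(np.radians(12),-1))
```

```text
tool shift cm [ 4.16 35.03  9.56] rotvec [-0.001 -0.001  0.   ]
```

Request:
{"api": "send_rows", "payload": {"deltas": "0 0.7 0.2 0 0 0 -1;0 1.5 0.4 0 0 0 -1;0 2.5 0.7 0 0 0 -1;0 3 0.8 0 0 0 -1;0 3 0.8 0 0 0 -1;0 3 0.8 0 0 0 -1;0 3 0.8 0 0 0 -1;0 3 0.8 0 0 0 -1;0 3 0.8 0 0 0 -1;0 3 0.8 0 0 0 -1;0 3 0.8 0 0 0 -1;0 2.5 0.7 0 0 0 -1;0 2 0.6 0 0 0 -1;0 1.2 0.3 0 0 0 -1;0.5 0.6 0.2 0 0 0 -1;0 0 0 0 0 0 -1;0 0 0 0 0 0 -1;0 0 0 0 0 0 -1"}}

```text
t: 12.8
tool_pos: [0.468, -0.0321, 0.2062]
orientation: [-0.703, -0.074, 0.703, -0.074]
force: [-0.3, -0.3, -0.7]
opening: 0.0855
```

Run:
```python
from cell import env
from h import *
o=env.get_obs();print(o["tool_pos"],o["force"])
c=env.read_camera("wrist");W=cloud(c);z=W[...,2];r,g,b=np.moveaxis(c["color"].astype(int),-1,0)
for nm,m in(("red",(r>g+60)&(r>b+60)),("green",(g>r+40)&(g>b+20))):
    m=m&(z>.058)&(z<.07)&(abs(W[...,1])<.1)&(W[...,0]<.6);P=W[m];print(nm,len(P),rect(P),np.nanmedian(P[:,2]))
go(o,[.4674,-.0333,.028],down(np.radians(12),-1))
```

```text
[ 0.46803895 -0.03209171  0.20616933] [-0.31483397 -0.31109409 -0.67708349]
red 475 (array([466.9, -32.3]), array([14.2, 33. ]), 12.4) 0.06478226890598703
green 551 (array([516. , -22.4]), array([14.2, 33.8]), 10.7) 0.0647608933634358
tool shift cm [17.82  0.11  0.08] rotvec [0. 0. 0.]
```

Request:
{"api": "send_rows", "payload": {"deltas": "1 0 0.1 0 0 0 -1;2 0 0 0 0 0 -1;2.5 0 0 0 0 0 -1;2.5 0 0 0 0 0 -1;2.5 0 0 0 0 0 -1;2 0 0 0 0 0 -1;1.5 0 0 0 0 0 -1;1.5 0 0 0 0 0 -1;1.2 0 0 0 0 0 -1;0.8 0 0 0 0 0 -1;0.3 0 0 0 0 0 -1;0 0 0 0 0 0 -1;0 0 0 0 0 0 1;0 0 0 0 0 0 1;0 0 0 0 0 0 1;0 0 0 0 0 0 1;0 0 0 0 0 0 1;0 0 0 0 0 0 1;0 0 0 0 0 0 1", "grip_force": 40}}

```text
t: 14.75
tool_pos: [0.4677, -0.0332, 0.029]
orientation: [0.704, 0.074, -0.703, 0.074]
force: [-0.5, 0.1, 6.6]
opening: 0.0445
```

Request:
{"api": "send_rows", "payload": {"deltas": "-0.2 0 0 0 0 0 1;-0.4 0 0 0 0 0 1;-0.7 0 0 0 0 0 1;-1 0 0 0 0 0 1;-1.3 0 0 0 0 0 1;-1.5 0 0 0 0 0 1;-1.5 0 0 0 0 0 1;-1.5 0 0 0 0 0 1;-1.5 0 0 0 0 0 1;-1.5 0 0 0 0 0 1;-1.5 0 0 0 0 0 1;-1.5 0 0 0 0 0 1;-1.5 0 0 0 0 0 1;-1 0 0 0 0 0 1;-0.5 0 0 0 0 0 1;-0.2 0 0 0 0 0 1;0 0 0 0 0 0 1;0 0 0 0 0 0 1;0 0 0 0 0 0 1"}}

```text
t: 16.65
tool_pos: [0.4666, -0.033, 0.2006]
orientation: [-0.703, -0.074, 0.704, -0.074]
force: [-0.6, -1.1, -0.5]
opening: 0.0444
```

Run:
```python
from cell import env
from h import *
o=env.get_obs();print(o["tool_pos"],o["force"],o["opening"])
ims=[]
for n,(v,u) in(("side",(160,180)),("wrist",(100,200)),("top",(160,240))):
    c=env.read_camera(n);W=cloud(c);x,y,z=np.moveaxis(W,-1,0);r,g,b=np.moveaxis(c["color"].astype(int),-1,0)
    m=(r>g+50)&(r>b+50)&(z>.15)&(z<.3)&(abs(x-.47)<.06)&(abs(y+.03)<.06)
    if m.sum()>5: print(n,m.sum(),W[m].mean(0),np.argwhere(m).min(0),np.argwhere(m).max(0))
    ims.append(c["color"][v:v+200,u:u+200,::-1])
cv2.imwrite("pics/l.png",np.hstack(ims))
psi=np.radians(-25.6);L=Ro.from_euler("ZY",[psi,-np.radians(25)]).as_matrix();p=np.array([.692,-.196,.29]);win=p-.15*L[:,0]
R=np.c_[-L[:,2],-L[:,1],-L[:,0]];print("det",np.linalg.det(R),"win",win)
tcp=win-R@np.array([-.007,0,-.0095]);print("tcp",tcp)
go(o,tcp,R); dR=down(psi,-1)
go(o,tcp,dR)
```

```text
[ 0.4666319  -0.03299468  0.20063814] [-0.59706318 -1.08902925 -0.48724933] 0.04435771353855875
side 34 [ 0.46085272 -0.03431037  0.23894609] [229 267] [239 280]
wrist 3545 [ 0.46958951 -0.03147253  0.22667577] [238 284] [314 364]
det 1.0000000000000002 win [ 0.56939932 -0.1372596   0.22660726]
tcp [ 0.56430253 -0.13481762  0.21624823]
tool shift cm [-1.58 11.98 -7.44] rotvec [0.645 0.422 0.143]
tool shift cm [-1.58 11.98 -7.44] rotvec [0.656 0.002 0.   ]
```

View pics/l.png

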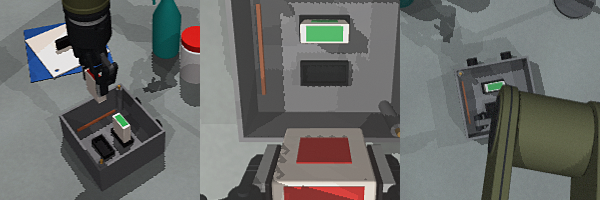

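The wrist crop shows the red cartridge clear of its socket with the red window on the far (+x) face, and the green cartridge still in place.

Request:
{"api": "send_rows", "payload": {"deltas": "-0.2 0 0 0.03 0 0 1;-0.2 0 0 0.06 0 0 1;-0.2 0 0 0.08 0 0 1;-0.2 0 0 0.08 0 0 1;-0.2 0 0 0.08 0 0 1;-0.2 0 0 0.08 0 0 1;-0.2 0 0 0.08 0 0 1;-0.2 0 0 0.08 0 0 1;0 0 0 0.056 0 0 1;0 0 0 0.03 0 0 1;0 0 0 0 0 0 1;0 0 0 0 0 0 1"}}

```text
t: 18.0
tool_pos: [0.467, -0.033, 0.2171]
orientation: [-0.689, 0.157, 0.69, 0.157]
force: [0.3, 0.1, -1.2]
opening: 0.0446
```

```bash
cat >> h.py <<'E'
psi=np.radians(-25.6);L=Ro.from_euler("ZY",[psi,-np.radians(25)]).as_matrix();lens=np.array([.692,-.196,.29]);win=lens-.15*L[:,0]
RT=np.c_[-L[:,2],-L[:,1],-L[:,0]];tcp=win-RT@np.array([-.007,0,-.0095])
E
python3 - <<'E'
from cell import env
from h import *
o=env.get_obs();print(o["tool_pos"]);go(o,tcp,RT)
E
```

```text
[ 0.46700125 -0.03304662  0.21714073]
tool shift cm [  0.08   4.98 -13.17] rotvec [ 0.     0.437 -0.   ]
```

Request:
{"api": "send_rows", "payload": {"deltas": "0 0.2 0 0 0.03 0 1;0 0.5 0 0 0.06 0 1;0 0.6 0 0 0.06 0 1;0 0.7 0 0 0.06 0 1;0 0.7 0 0 0.06 0 1;0 0.7 0 0 0.06 0 1;0 0.7 0 0 0.06 0 1;0 0.5 0 0 0.03 0 1;0 0.3 0 0 0.017 0 1;0 0 0 0 0 0 1;0 0 0 0 0 0 1"}}

```text
t: 19.1
tool_pos: [0.4464, -0.0773, 0.2176]
orientation: [0.823, -0.187, -0.524, -0.119]
force: [-0.1, 0.2, -0.4]
opening: 0.0446
```

Run:
```python
from cell import env
from h import *
o=env.get_obs();print(o["tool_pos"],o["qpos"]);go(o,tcp,RT)
```

```text
[ 0.44642275 -0.07730962  0.21761376] [-0.16973911 -0.03324611  2.06913418 -0.18262822  0.69142682  1.9647475 ]
tool shift cm [  5.68   0.09 -11.82] rotvec [-0.    -0.001  0.   ]
```

Request:
{"api": "send_rows", "payload": {"deltas": "0.2 0 -0.4 0 0 0 1;0.4 0 -0.8 0 0 0 1;0.5 0 -1 0 0 0 1;0.7 0 -1.5 0 0 0 1;0.7 0 -1.5 0 0 0 1;0.7 0 -1.5 0 0 0 1;0.7 0 -1.5 0 0 0 1;0.7 0 -1.5 0 0 0 1;0.5 0.1 -1 0 0 0 1;0.4 0 -0.7 0 0 0 1;0.2 0 -0.4 0 0 0 1;0 0 0 0 0 0 1;0 0 0 0 0 0 1;0 0 0 0 0 0 1"}}

```text
t: 20.5
tool_pos: [0.5629, -0.1345, 0.2155]
orientation: [0.822, -0.187, -0.524, -0.119]
force: [0.2, -0.8, -0.5]
opening: 0.0442
```

Run:
```python
from cell import env
from h import *
o=env.get_obs();print(o["tool_pos"],o["dq"].round(3),o["force"],o["opening"]);go(o,tcp,RT)
ims=[]
for n,(v,u) in(("side",(120,260)),("wrist",(130,150)),("top",(80,320))):
    c=env.read_camera(n);W=cloud(c);x,y,z=np.moveaxis(W,-1,0);r,g,b=np.moveaxis(c["color"].astype(int),-1,0)
    m=(r>g+50)&(r>b+50)&(np.linalg.norm(W-win,axis=-1)<.06);P=W[m]
    if m.sum()>5:
        Q=(P-lens)@L; f=abs(Q[:,0]+.15)<.012; F=Q[f]
        print(n,m.sum(),"window pts lens mm",f.sum(),np.round(F.mean(0)*1000,1) if f.sum() else 0,np.round(F.min(0)*1000),np.round(F.max(0)*1000))
        if f.sum()>30:
            a=np.linalg.lstsq(np.c_[F[:,1:],np.ones(len(F))],F[:,0],rcond=None)[0];print("slopes",a)
        print("all mean",Q.mean(0)*1000)
    ims.append(c["color"][v:v+250,u:u+250,::-1])
    if n!="wrist":
        m=(c["color"].min(-1)>140)&(z>-.01)&(z<.02)&(abs(x-.49)<.14)&(abs(y-.33)<.14);P=W[m];print("cover",rect(P) if len(P)>50 else 0,np.median(P[:,2]))
cv2.imwrite("pics/f.png",np.hstack(ims))
```

```text
[ 0.56290257 -0.13446309  0.21550679] [ 0.002 -0.002 -0.001 -0.002 -0.002  0.001] [ 0.1799509  -0.7523603  -0.52659223] 0.04419277365057149
tool shift cm [-0.01 -0.03 -0.16] rotvec [-0. -0. -0.]
side 86 window pts lens mm 81 [-153.3   -2.5    8.6] [-160.  -25.   -9.] [-149.   16.   51.]
slopes [-0.12448859 -0.05467629 -0.15314191]
all mean [-154.16994831   -2.72454164    9.7560345 ]
cover (array([477.5, 311.2]), array([174.3, 251.6]), 4.3) 0.006765779885234559
wrist 3557 window pts lens mm 2502 [-155.     0.4   14.8] [-162.  -17.  -13.] [-151.   17.   31.]
slopes [ 0.00198654 -0.19689035 -0.15210661]
all mean [-158.10973875    0.39743583   19.01609537]
top 61 window pts lens mm 61 [-152.     0.5    6.8] [-158.  -13.  -11.] [-150.   13.   32.]
slopes [ 0.01314309 -0.10858967 -0.15124693]
all mean [-151.98122075    0.48393906    6.82062592]
cover (array([501. , 308.8]), array([187.2, 226.1]), 13.1) 0.006088728202423291
```

View pics/f.png

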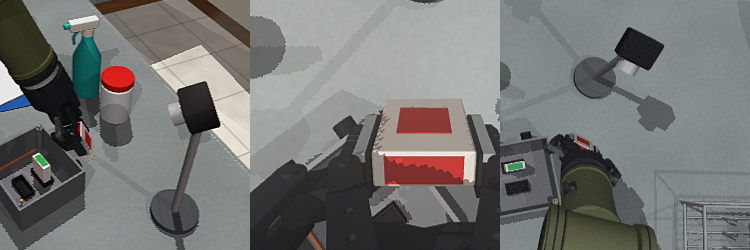

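The three crops show the cartridge held in front of the lens, its red window facing the camera and its top leaned back, with the green cartridge in its socket and the stand untouched. The slope fits above mixed in points from the red top, so I'll fit the window alone.

Run:
```python
from cell import env
from h import *
for n in("side","top","wrist"):
    c=env.read_camera(n);W=cloud(c);r,g,b=np.moveaxis(c["color"].astype(int),-1,0)
    Q=(W-lens)@L;m=(r>g+50)&(r>b+50)&(np.linalg.norm(W-win,axis=-1)<.06)&(Q[...,2]<17)&(Q[...,2]<.017)&(abs(Q[...,0]+.15)<.012);F=Q[m]
    print(n,len(F),np.round(F.mean(0)*1000,1),"5/95%",np.round(np.percentile(F,[3,97],axis=0)*1000),"slopes",np.linalg.lstsq(np.c_[F[:,1:],np.ones(len(F))],F[:,0],rcond=None)[0][:2])
    if n=="wrist":
        T=(W-lens)@L;m=(r>g+50)&(r>b+50)&(abs(T[...,2]-.029)<.006)&(np.linalg.norm(W-win,axis=-1)<.06);F=T[m];print("top face",len(F),F.mean(0),np.linalg.lstsq(np.c_[F[:,:2],np.ones(len(F))],F[:,2],rcond=None)[0],rect(F))
    if n!="wrist":
        x,y,z=np.moveaxis(W,-1,0);m=((c["color"].min(-1)>140)&(b<r+25)&(z<.02)&(z>.003)&(abs(x-.49)<.13)&(abs(y-.33)<.13)).astype(np.uint8)
        m=cv2.morphologyEx(m,cv2.MORPH_OPEN,np.ones((5,5)));k,l,st,_=cv2.connectedComponentsWithStats(m);print("cover",rect(W[l==1+np.argmax(st[1:,4])]))
```

```text
side 66 [-152.4   -2.5    3.6] 5/95% [[-153.  -14.   -8.]
 [-152.    9.   14.]] slopes [-0.00621111 -0.01040455]
cover (array([484.8, 329.4]), array([168.7, 186.3]), 11.9)
top 51 [-150.8    0.6    2.4] 5/95% [[-152.  -12.   -9.]
 [-150.   12.   12.]] slopes [ 0.00272994 -0.00207562]
cover (array([489.1, 329.2]), array([170.5, 174.3]), 9.5)
wrist 1346 [-151.7    0.4    2.5] 5/95% [[-152.  -12.  -11.]
 [-151.   13.   14.]] slopes [ 0.00189598 -0.00367184]
top face 2202 [-0.1612724   0.00045932  0.02896346] [0.01539836 0.00080669 0.03144642] (array([-161.6,    0.3]), array([15.6, 34.4]), 0.3)
```

All three cameras agree within about 4 mm and 0.02 rad, and the cover is centred and flat. Handing in.

Run:
```python
from cell import env
o=env.get_obs();print(o["t"],o["dq"].round(4),o["opening"]);print(env.close_job())
```

```text
20.8 [-0.0013  0.001  -0.0007  0.0003  0.0007  0.0009] 0.04469910530540851
the job is handed in; nothing more can be done
None
```

I lifted the cover off its pins, laid it on the mat and let go. I then pulled out the red cartridge and held it up to the inspection camera, and handed the job in at 20.8 s. The hand-in reports no verdict, so the figures below are my own last measurements.

- **Cover:** it lies flat on the mat, with its centre within about 4 mm of the mat's centre.
- **Red window:** it is about 152 mm from the glass, and within about 3 mm of the line of sight across and 4 mm up-down. Its tilt error relative to the lens is under 0.02 rad. The side, top and wrist cameras agreed on this.
- **Grip:** the arm was still, with the fingers closed on the cartridge at 44.7 mm.
- **Other objects:** the green cartridge was still in its socket in the last pictures, and nothing touched the camera or its stand. The bottle and jar were left alone; I did not measure them again.

My first slope fit of the window read 0.05–0.2 rad, because it included points from the red top. Refitting the window alone gave the figures above.

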